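# Tip walnuts from a scoop into a loaf tin

### The arm

A 7-joint arm with a two-finger parallel gripper is mounted at the origin on a cart in front of the work surface, level with it; the furniture and walls round the work are solid. World frame = base frame: x ahead of the robot, y to its left, z up, the work surface at z = 0. Lengths are in mm, angles in rad, forces in N, time in s.
With the tool pointing down it reaches from about 400 to 875 mm from the base axis. Payload 4.4 kg.
Tool frame: the origin (TCP) lies at the very end of the fingers, on their centre line; the grasp point (between the pads) lies 19 mm behind it; z points along the fingers, y is the direction in which the jaws open and shut (so a half turn about z gives the same grasp; the last joint's range is limited). The gripper opens to 85 mm and grips with 20 to 120 N. Pads are 22 mm wide; open, the fingers measure 114 mm over their backs; the gripper's body (76 mm by 85 mm) begins 54 mm behind the grasp point. The pads swing forward as they close: fully open they stand 13 mm farther back than shut.
Start: joints at [-1.359, 0.628, 0.038, 1.517, -0.027, 0.996, -0.02], TCP at [178.232, 625.101, 231.313] pointing down, gripper open.
Joint ranges: [-3.06, 3.06], [-0.37, 2.12], [-1.25, 1.32], [0.18, 2.47], [-1.1, 4.24], [0.23, 1.98], [-2.94, 2.94]. Speed limits (rad/s): [2.57, 2.57, 3.14, 3.14, 3.14, 3.14, 3.14].

### API

Orientations are given as [roll, pitch, yaw] about the fixed x, y, z axes, in that order (R = Rz(yaw) Ry(pitch) Rx(roll)).
In Python, from cell import ctrl, eyes gives the robot as it stands.
- The arm moves only by the tool move_arm, never from a script. Its argument "increments" is a list of rows, each a list of 6 numbers: the shift along the tool's x, y, z in cm, then the turn, a rotation vector about the tool's x, y, z in degrees. In form: [[x, y, z, wx, wy, wz], ...]. A call has 1 to 20 rows; each row is the pose to reach, as a shift and turn from the pose commanded when the call began, along the tool's axes at that moment; what a row does not reach only later rows make up. A row lasts 1/10 s, in which the tool goes at most 50 mm and 8.59 degrees, less where a joint would pass 70% of its speed; a pose out of reach is approached as far as the arm can. A call with a gripper value outside its range is refused whole. "grip" is the opening, from -1 (shut) to 1 (fully open), set as the call begins (left out, the last holds). The fingers move at their own pace and stop on an object; the grip force is fixed at half the most. Time passes only in rows, so rows that repeat a pose let the fingers close. It gives the time, the measured TCP pose, the force and the opening at its end, in the units of the state.
- ctrl.read_state(): the state, without advancing time (a new reading comes with each control period).
- eyes.get_image(name): name is "side" or "top" or "wrist"; returns the picture (384x512x3 uint8, red, green, blue); there is no depth.
- eyes.calibration(name): a dict with "fx", "fy", "cx", "cy" (pixels), "pose" (4x4, takes a point from camera to world coordinates); the wrist camera has in their place "tool_from_camera" (4x4, takes a point from camera to tool coordinates, whose origin is the TCP and whose axes are the flange's). Camera axes: x right, y up, looking along -z (the intrinsics and any distortion apply to the point x, -y, -z); pixel columns grow to the right and rows downward; lengths in mm; the calibration is good to about 2 mm. A picture is of the moment at which its call begins: read the wrist's pose just before it. calibration takes no time and is no camera call.
- ctrl.finish_job(): hands the job in, once; it reports no verdict.
The state is a dict: "clock": time; "qpos": joint angles; "qd": joint speeds; "tau": joint torques, N m; "eef_pos": TCP position; "tool_rot": TCP orientation; "force": force on the tool from outside, world axes, zero at the start; "torque": the same for the moment, N m; "width": finger opening in mm.
Only numpy, scipy, OpenCV 4.12 (cv2) and the standard library are available. Lean on these libraries where they do the work, as an engineer would, in place of code of your own. Each camera call takes 0.05 s, during which the arm holds its last target. There are 200 camera calls.

### The job

Take the spice jar out of the loaf tin and stand it upright on the bare table. Then lift the scoop off the chopping board, carry it level without losing a walnut, tip it about 45 degrees mouth-down with its mouth just above the tin until all three walnuts have rolled into the tin, bring it back level and set it down the right way up wholly on the board, and let go. Leave the tin where it is and do not push or knock over the bottle, the orange jar or the mug.

Things in the scene. Friction and masses are not known exactly. Their poses are not given: they have to be found in the camera images.
- board: Fixed brown wooden chopping board, 200 (x) x 280 (y) x 22 mm thick, lying flat on the table; the scoop starts on it. Origin: centre of its underside, on the table.
- tin: Dark grey loaf tin, open at the top, 130 (x) x 190 (y) x 65 mm high, walls and floor 3 mm, a narrow tab 11 mm out at each y end of the rim; loose, 450 g. Origin: centre of its underside, on the table. The tin and the board stand one to the left and one to the right, either way round.
- spice_center (a point): Spice jar with a yellow cap and a green and clear body, 42 mm thick, 96 mm high, about 110 g; starts upright on the floor of the loaf tin, its top 34 mm above the rim. The point is its centre, 48 mm above its foot; z is its upright axis. The cap is the top 20 mm and may be gripped.
- scoop_center (a point): Aluminium scoop, 200 long, 220 g: tray 110 x 86 with lips 34 high at back and sides (26 beside the mouth), floor 3 thick, front open; its last 30 mm rise 6 mm, so walnuts stay in while level. Point: half-way along, 20 above the underside. x points to the mouth (x = +100; back wall x = -10), z up, y across. Heading on the board: any. Tip out by turning about its y, x going down.
- scoop_handle (a point): Middle of the scoop's black grip, a straight bar along the scoop's x, 86 long x 20 wide (y) x 26 mm high, centre 45 mm above the underside (32 mm free beneath); at x = -55, z = +25 mm from scoop_center. A foot at its far end (x = -88 to -100) carries it. Grip across y; the scoop balances 20 to 40 mm in front of this point. Axes as scoop_center.
- scoop_mouth (a point): Middle of the scoop's open front edge, on its floor; at x = +100 mm, z = -8 mm from scoop_center. Axes as scoop_center.
- bottle: Bystander: sauce bottle with a green cap and dark contents, 60 mm thick, 201 mm high, close behind the loaf tin (on its +x side). Origin: centre of its underside.
- orange_jar: Bystander: orange jar with a white lid, 96 mm thick, 130 mm high, between tin and board. Origin: centre of its underside.
- mug: Bystander: green and white mug, 101 mm high, 78 x 116 mm with its handle, behind the board. Origin: centre of its footprint with handle, on the table. Beyond x = 0.73 m stand more fixed kitchen things (sweet bowl, kitchen roll 320 mm high, jar, bottle), and right of y = -0.5 m a rack with jars.
- walnut_1: Walnut in its shell, light brown, 33 mm long, 31 mm thick, 14 g, hard; rolls. Starts in the scoop. Origin: its centre.
- walnut_2: Walnut in its shell, light brown, 33 mm long, 31 mm thick, 14 g, hard; rolls. Starts in the scoop. Origin: its centre.
- walnut_3: Walnut in its shell, light brown, 33 mm long, 31 mm thick, 14 g, hard; rolls. Starts in the scoop. Origin: its centre.
Not all that is in view belongs to the job. What is shaped like the walnut_3 but pink is not meant.

How it is judged:
By the outcome, as a careful person would: the job done as asked, in the order asked, and still so for the second after the job is handed in, with the robot touching nothing.
It also fails if it takes over 72 s, if anything falls off the work surface, if the arm or the gripper's body presses on something with over 40 N, if the wrist force passes 120 N, or if a joint passes its speed limit or range.

## Working session

There is one attempt and no reset: what is moved stays moved. The work goes in short steps, Python scripts to look and compute and a tool call to move; the robot and the scene stay as the last step left them, time stands still between calls to the robot, and variables do not carry over. Pictures are saved under pics/ and viewed, about 8 in all and at most 12, crops included, and the job is handed in when it is done.

Besides the shell and the picture viewer there is one more tool, called after "Request:" as a command line: name --pt "numbers of a row" for each row, then --argument value for the rest. move_arm: Moves the arm, as the interface text tells. Its arguments: {"type":"object","properties":{"increments":{"type":"array","items":{"type":"array","items":{"type":"number"}}},"grip":{"type":"number"}},"required":["increments"]}

```bash
ls; mkdir -p pics; python3 - <<'E'
from cell import ctrl, eyes
import cv2,numpy as np
np.set_printoptions(precision=4,suppress=True)
s=ctrl.read_state();print(s)
for n in("side","top"):
    im=eyes.get_image(n);cv2.imwrite(f"pics/{n}0.png",im[:,:,::-1]);print(n,eyes.calibration(n))
print(eyes.calibration("wrist"))
E
```

```text
pics
{'clock': 0.0, 'qpos': array([-1.3588,  0.6293,  0.0384,  1.5183, -0.027 ,  0.9963, -0.02  ]), 'qd': array([-0.0001,  0.0006,  0.0024, -0.0018,  0.0007,  0.    ,  0.0007]), 'tau': array([  0.0002, -56.3407,   1.2262, -19.3441,   0.011 ,   0.0104,
        -0.    ]), 'eef_pos': array([178.0408, 624.5167, 230.4023]), 'tool_rot': array([-3.1397,  0.    ,  2.8638]), 'force': array([-0.6793, -0.1349, -0.3549]), 'torque': array([-0.0163, -0.0166, -0.026 ]), 'width': 85.42179245374852}
side {'fx': 477.2633068650846, 'fy': 477.2633068650846, 'cx': 258.7978225937632, 'cy': 185.5976246759104, 'pose': array([[   0.7731,   -0.4249,    0.4709, 1051.6337],
       [   0.634 ,    0.5419,   -0.5518, -648.2646],
       [  -0.0207,    0.7251,    0.6883,  882.3042],
       [   0.    ,    0.    ,    0.    ,    1.    ]])}
top {'fx': 439.90828132809037, 'fy': 439.90828132809037, 'cx': 250.28074125912138, 'cy': 197.73208114128104, 'pose': array([[   0.0019,    0.987 ,   -0.1607,  331.7586],
       [  -0.9999,    0.004 ,    0.0126,    6.431 ],
       [   0.013 ,    0.1606,    0.9869, 1294.095 ],
       [   0.    ,    0.    ,    0.    ,    1.    ]])}
{'fx': 297.1144070443336, 'fy': 297.1144070443336, 'cx': 258.1437453842082, 'cy': 190.5558351545717, 'tool_from_camera': array([[   0.0003,    0.9583,    0.2858,   71.956 ],
       [   1.    ,   -0.0004,    0.0001,   -0.1947],
       [   0.0002,    0.2858,   -0.9583, -141.8238],
       [   0.    ,    0.    ,    0.    ,    1.    ]])}
```

View pics/top0.png

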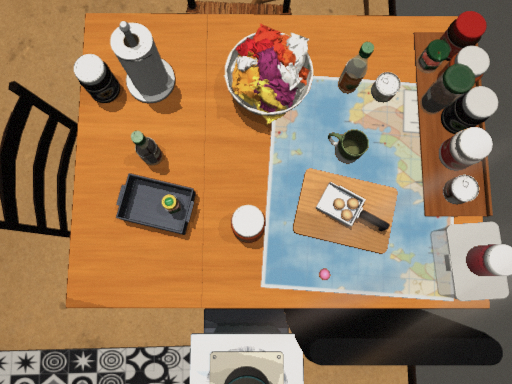

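View pics/side0.png

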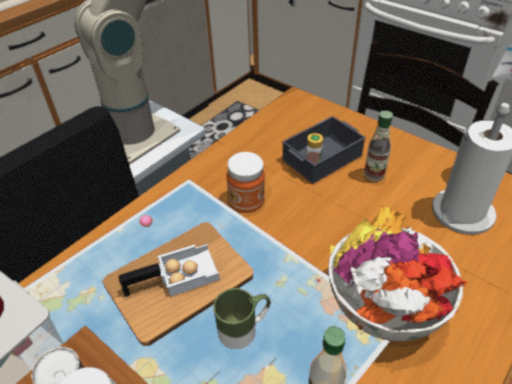

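```bash
cat > h.py <<'E'
from cell import ctrl, eyes
import cv2,numpy as np
from scipy.spatial.transform import Rotation as R
np.set_printoptions(precision=1,suppress=True)
def cam(n,s=None):
    c=eyes.calibration(n)
    if n=="wrist":
        T=np.eye(4);T[:3,:3]=R.from_euler('xyz',s['tool_rot']).as_matrix();T[:3,3]=s['eef_pos'];P=T@c['tool_from_camera']
    else:P=c['pose']
    return c,P
def proj(n,p,s=None):
    c,P=cam(n,s);q=P[:3,:3].T@(np.array(p,float)-P[:3,3])
    return np.array([c['cx']+c['fx']*q[0]/-q[2],c['cy']-c['fy']*q[1]/-q[2]])
def ray(n,u,v,z,s=None):
    c,P=cam(n,s);d=P[:3,:3]@np.array([(u-c['cx'])/c['fx'],-(v-c['cy'])/c['fy'],-1.])
    return P[:3,3]+d*(z-P[2,3])/d[2]
def snap(n,f,k=1):
    s=ctrl.read_state();im=eyes.get_image(n)[:,:,::-1].copy()
    cv2.imwrite(f"pics/{f}.png",im);return s,im
E
python3 - <<'E'
from h import *
s=ctrl.read_state()
for p in([0,0,0],s['eef_pos'],[500,0,0],[500,300,0]):print(p,proj("top",p),proj("side",p))
def mid(im,lo,hi,box):
    h=cv2.cvtColor(im,cv2.COLOR_BGR2HSV);m=cv2.inRange(h,lo,hi);M=np.zeros_like(m);x0,y0,x1,y1=box;M[y0:y1,x0:x1]=m[y0:y1,x0:x1];return M
t=cv2.imread('pics/top0.png')
# enlarge two crops
a=cv2.resize(t[165:245,110:200],None,fx=4.4,fy=4.4,interpolation=2);b=cv2.resize(t[160:260,285:405],None,fx=3.6,fy=3.6,interpolation=2)
h=max(a.shape[0],b.shape[0]);A=np.zeros((h,a.shape[1]+b.shape[1],3),np.uint8);A[:a.shape[0],:a.shape[1]]=a;A[:b.shape[0],a.shape[1]:]=b
cv2.imwrite('pics/crop.png',A);print(A.shape)
for nm,u,v,z in[("orange",249,223,130),("mugtop",352,145,101),("bottlebase",150,157,0),("bottlecap",138,138,201),("cap",171,203,99),("boardTL",310,169,22),("boardTR",398,188,22),("boardBR",386,252,22),("boardBL",294,229,22),("pink",324,273,15),
 ("tinTL",125,177,65),("tinTR",196,186,65),("tinBR",188,234,65),("tinBL",118,220,65)]:print(nm,ray("top",u,v,z))
E
```

```text
[0, 0, 0] [246.3 390.1] [133.4 133.8]
[178.1 624.5 230.5] [-23.1 336.1] [303.1   5.9]
[500, 0, 0] [246.9 211.8] [259.9 206.7]
[500, 300, 0] [145.4 211.5] [325.  148.4]
(360, 828, 3)
orange [453.2  -5.1 130. ]
mugtop [ 677.3 -294.5  101. ]
bottlebase [665.7 292.8   0. ]
bottlecap [663.8 280.9 201. ]
cap [510.8 208.5  99. ]
boardTL [ 625.9 -186.8   22. ]
boardTR [ 569.7 -446.1   22. ]
boardBR [ 381.8 -401.5   22. ]
boardBL [ 447.5 -136.7   22. ]
pink [ 321.8 -222.    15. ]
tinTL [590.1 347.   65. ]
tinTR [564.9 144.9  65. ]
tinBR [428.7 164.3  65. ]
tinBL [467.2 360.7  65. ]
```

View pics/crop.png

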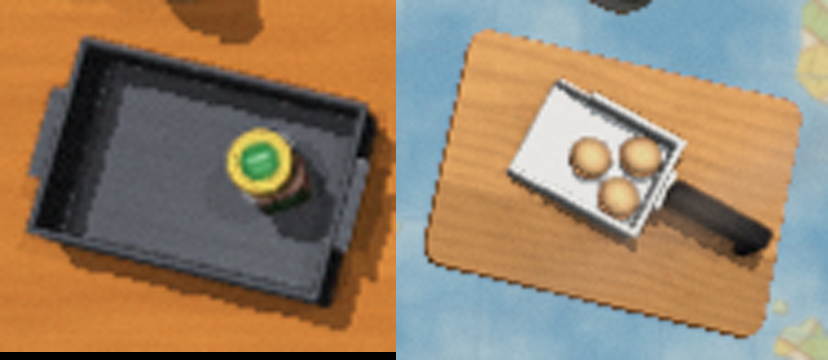

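```bash
python3 - <<'E'
from h import *
def ln(n,u,v,z):
    p=ray("top",u,v,z);print(n,p);return p
tc=[ln("tin",*c,65) for c in[(129.3,174.1),(193.2,188.4),(184.5,233.9),(116.8,218.4)]]
print("tin c",np.mean(tc,0),[np.linalg.norm(tc[i]-tc[i-1]) for i in range(4)])
L=(tc[0]+tc[3]-tc[1]-tc[2]);print("long yaw",np.degrees(np.arctan2(L[1],L[0])))
ln("spice",169.5,201.8,99)
a=ln("hfront",361.7,212.8,76);b=ln("hend",388.3,227.5,72);m1=ln("mouthL",316.7,207.8,48);m2=ln("mouthR",330,182.8,48)
d=a-b;print("handle yaw",np.degrees(np.arctan2(d[1],d[0])),"w",np.linalg.norm(m1-m2))
m=(m1+m2)/2;d=m-b;print("mouth-end",d,np.linalg.norm(d[:2]),np.degrees(np.arctan2(d[1],d[0])))
s=ctrl.read_state();print(R.from_euler('xyz',s['tool_rot']).as_matrix())
E
```

```text
tin [598.6 335.2  65. ]
tin [558.  152.7  65. ]
tin [428.9 174.   65. ]
tin [471.7 364.2  65. ]
tin c [514.3 256.5  65. ] [np.float64(130.12578402438493), np.float64(186.92836096680298), np.float64(130.81198631071658), np.float64(194.97497981293307)]
long yaw 77.38839892526917
spice [514.1 212.7  99. ]
hfront [ 488.6 -321.1   76. ]
hend [ 447.9 -395.2   72. ]
mouthL [ 506.1 -199.8   48. ]
mouthR [ 579.3 -240.    48. ]
handle yaw 61.25801322312835 w 83.4695033717274
mouth-end [ 94.8 175.3 -24. ] 199.25899773217108 61.59583577326142
[[-1.   0.3 -0. ]
 [ 0.3  1.  -0. ]
 [-0.  -0.  -1. ]]
```

Request:
move_arm --pt "-43.6 -30.4 0 0 0 86.7" --pt "-43.6 -30.4 0 0 0 86.7" --pt "-43.6 -30.4 0 0 0 86.7" --pt "-43.6 -30.4 0 0 0 86.7" --pt "-43.6 -30.4 0 0 0 86.7" --pt "-43.6 -30.4 0 0 0 86.7" --pt "-43.6 -30.4 0 0 0 86.7" --pt "-43.6 -30.4 0 0 0 86.7" --pt "-43.6 -30.4 0 0 0 86.7" --pt "-43.6 -30.4 0 0 0 86.7" --pt "-43.6 -30.4 0 0 0 86.7" --pt "-43.6 -30.4 0 0 0 86.7" --pt "-43.6 -30.4 0 0 0 86.7" --pt "-43.6 -30.4 0 0 0 86.7" --grip 0.5

```text
clock: 1.5
eef_pos: [513.0, 214.6, 230.9]
tool_rot: [-3.14, -0.0, 1.353]
force: [-1.3, 1.0, 0.5]
width: 64.3
```

```bash
cat >> h.py <<'E'
def inc(target,yawdeg=None,s=None,rot=None):
    s=s or ctrl.read_state();M=R.from_euler('xyz',s['tool_rot'])
    d=M.as_matrix().T@(np.array(target,float)-s['eef_pos'])/10
    w=np.zeros(3)
    if yawdeg is not None: w=(M.inv()*R.from_euler('xyz',[180,0,yawdeg],degrees=True)).as_rotvec(degrees=True)
    print("inc",d,w);return d,w
E
python3 - <<'E'
from h import *
s,im=snap("wrist","w1");print(s['eef_pos'],s['tool_rot']*57.3,s['qpos'])
print("expected",proj("wrist",[514,212.7,99],s))
h=cv2.cvtColor(im,cv2.COLOR_BGR2HSV);m=cv2.inRange(h,(20,120,100),(38,255,255))
n,l,st,c=cv2.connectedComponentsWithStats(m)
for i in range(1,n):
    if st[i,4]>80:
        x,y,w,hh,_=st[i];print(st[i],c[i],ray("wrist",x+w/2,y+hh/2,99,s))
E
```

```text
[513.  214.6 230.9] [-179.9   -0.    77.5] [-0.7  0.5  0.5  1.8 -0.3  0.9 -0.4]
expected [259. 183.]
[239 157  42  43 874] [259.9 178.1] [515.9 216.8  99. ]
```

View pics/w1.png

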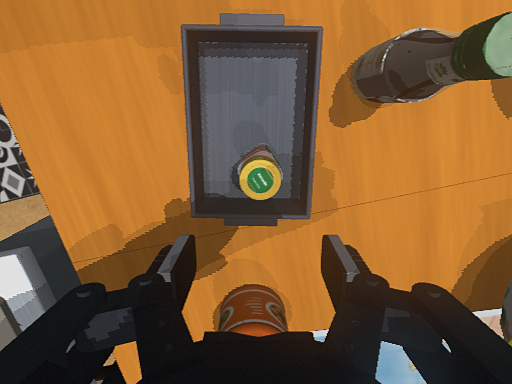

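Request:
move_arm --pt "0.15 0.15 4 0 0 0" --pt "0.15 0.15 8 0 0 0" --pt "0.15 0.15 11 0 0 0" --pt "0.15 0.15 13 0 0 0" --pt "0.15 0.15 14.5 0 0 0" --pt "0.15 0.15 15.7 0 0 0" --pt "0.15 0.15 16.6 0 0 0" --pt "0.15 0.15 16.6 0 0 0" --grip 0.5

```text
clock: 2.35
eef_pos: [515.1, 214.7, 64.5]
tool_rot: [-3.14, 0.001, 1.352]
force: [0.3, -0.1, 0.6]
width: 64.3
```

Request:
move_arm --pt "0 0 0 0 0 0" --pt "0 0 0 0 0 0" --pt "0 0 0 0 0 0" --pt "0 0 0 0 0 0" --pt "0 0 0 0 0 0" --pt "0 0 0 0 0 0" --pt "0 0 0 0 0 0" --pt "0 0 0 0 0 0" --grip -0.4

```text
clock: 3.15
eef_pos: [516.4, 214.8, 66.6]
tool_rot: [3.141, -0.002, 1.351]
force: [-1.4, -0.3, 6.4]
width: 42.8
```

Request:
move_arm --pt "0 0 -2 0 0 0" --pt "0 0 -5 0 0 0" --pt "0 0 -9 0 0 0" --pt "0 0 -12 0 0 0" --pt "-3 2.6 -12 0 0 0" --pt "-6 5.2 -12 0 0 0" --pt "-9 7.8 -12 0 0 0" --pt "-12 10.4 -12 0 0 0" --pt "-13.7 11.7 -12 0 0 0" --pt "-13.7 11.7 -11 0 0 0" --pt "-13.7 11.7 -8 0 0 0" --pt "-13.7 11.7 -5 0 0 0" --pt "-13.7 11.7 -3 0 0 0" --pt "-13.7 11.7 -1.5 0 0 0" --pt "-13.7 11.7 -0.6 0 0 0" --pt "-13.7 11.7 -0.2 0 0 0" --pt "-13.7 11.7 0 0 0 0" --pt "-13.7 11.7 0 0 0 0"

```text
clock: 4.95
eef_pos: [600.6, 55.2, 65.8]
tool_rot: [3.141, -0.0, 1.351]
force: [0.3, 0.3, -0.2]
width: 42.5
```

Request:
move_arm --pt "0 0 0.08 0 0 0" --pt "0 0 0.15 0 0 0" --pt "0 0 0.2 0 0 0" --pt "0 0 0.2 0 0 0"

```text
clock: 5.35
eef_pos: [600.5, 55.1, 63.7]
tool_rot: [3.141, -0.0, 1.351]
force: [-0.5, 0.3, 1.7]
width: 43.0
```

Request:
move_arm --pt "0 0 0 0 0 0" --pt "0 0 0 0 0 0" --pt "0 0 0 0 0 0" --pt "0 0 0 0 0 0" --pt "0 0 0 0 0 0" --pt "0 0 -1 0 0 0" --pt "0 0 -3 0 0 0" --pt "0 0 -7 0 0 0" --pt "0 0 -11 0 0 0" --pt "0 0 -15 0 0 0" --pt "0 0 -18 0 0 0" --pt "0 0 -18 0 0 0" --grip 0.5

```text
clock: 6.55
eef_pos: [603.1, 54.7, 248.8]
tool_rot: [3.132, -0.003, 1.35]
force: [0.4, 0.8, -0.4]
width: 64.1
```

```bash
python3 - <<'E'
from h import *
s,im=snap("wrist","w2");print(s['eef_pos'],s['width'],s['qpos'])
h=cv2.cvtColor(im,cv2.COLOR_BGR2HSV);m=cv2.inRange(h,(20,120,100),(38,255,255))
n,l,st,c=cv2.connectedComponentsWithStats(m)
for i in range(1,n):
    if st[i,4]>80:
        x,y,w,hh,_=st[i];print(st[i],ray("wrist",x+w/2,y+hh/2,96,s))
E
```

```text
[603.1  54.7 248.8] 64.1266391903799 [-0.4  0.6  0.5  1.6 -0.3  1.  -0.1]
[498 138  14  19 195] [852.4  28.9  96. ]
[467 155  45  14 353] [837.2  17.3  96. ]
[233 156  39  39 758] [599.8  56.5  96. ]
[483 170  13  20 146] [837.1  -2.   96. ]
[437 193  41  40 558] [803.6 -31.6  96. ]
[397 227  27  40 436] [751.5 -60.8  96. ]
[ 446  245   66   38 1102] [825.4 -99.3  96. ]
```

Request:
move_arm --pt "6.5 -12.9 4 0 -45 0" --pt "6.5 -12.9 4 0 -45 0" --pt "6.5 -12.9 4 0 -45 0" --pt "6.5 -12.9 4 0 -45 0" --pt "6.5 -12.9 4 0 -45 0" --pt "6.5 -12.9 4 0 -45 0" --pt "6.5 -12.9 4 0 -45 0" --pt "6.5 -12.9 4 0 -45 0" --pt "6.5 -12.9 4 0 -45 0"

```text
clock: 7.5
eef_pos: [488.5, 145.2, 204.1]
tool_rot: [3.141, 0.784, 1.347]
force: [-0.2, -1.4, 0.7]
width: 64.2
```

```bash
python3 - <<'E'
from h import *
s=ctrl.read_state();print(s['eef_pos'],s['qpos'],s['qd']);print(R.from_euler('xyz',s['tool_rot']).as_matrix()*100)
E
```

```text
[488.5 145.2 204.1] [-1.   0.9  0.7  1.6  0.1  1.3 -0.7] [ 0. -0.  0. -0. -0.  0. -0.]
[[ 15.7  97.5 -15.6]
 [ 69.  -22.1 -68.9]
 [-70.6   0.1 -70.8]]
```

```bash
python3 - <<'E'
from h import *
inc([477,-340.5,230],61.4)
E
```

```text
inc [-35.5   9.6  31.8] [ 6.2 44.6 15. ]
```

Request:
move_arm --pt "-35.5 9.6 31.8 6.2 44.6 15" --pt "-35.5 9.6 31.8 6.2 44.6 15" --pt "-35.5 9.6 31.8 6.2 44.6 15" --pt "-35.5 9.6 31.8 6.2 44.6 15" --pt "-35.5 9.6 31.8 6.2 44.6 15" --pt "-35.5 9.6 31.8 6.2 44.6 15" --pt "-35.5 9.6 31.8 6.2 44.6 15" --pt "-35.5 9.6 31.8 6.2 44.6 15" --pt "-35.5 9.6 31.8 6.2 44.6 15" --pt "-35.5 9.6 31.8 6.2 44.6 15" --pt "-35.5 9.6 31.8 6.2 44.6 15" --pt "-35.5 9.6 31.8 6.2 44.6 15" --pt "-35.5 9.6 31.8 6.2 44.6 15" --pt "-35.5 9.6 31.8 6.2 44.6 15"

```text
clock: 8.9
eef_pos: [478.6, -336.3, 229.5]
tool_rot: [-3.141, -0.0, 1.077]
force: [-0.7, 0.3, -0.4]
width: 64.1
```

```bash
python3 - <<'E'
from h import *
s,im=snap("wrist","w3");print(s['eef_pos'],s['tool_rot']*57.3,s['qpos'])
print(proj("wrist",[469,-355.5,80],s),proj("wrist",[477,-340.5,80],s),proj("wrist",[543,-220,48],s))
E
```

```text
[ 478.6 -336.3  229.5] [-180.    -0.    61.7] [ 0.3  0.6  0.5  1.7 -0.3  0.9  0.4]
[258.1 197.2] [258.  181.3] [259.  38.]
```

View pics/w3.png

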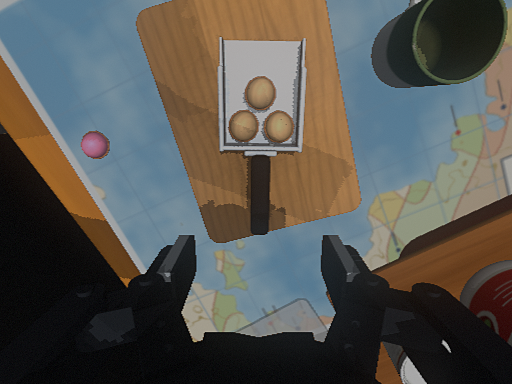

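```bash
python3 - <<'E'
from h import *
s=ctrl.read_state();print(s['eef_pos'])
a=ray("wrist",260.5,157,80,s);b=ray("wrist",260,234,80,s);d=(a-b);print(a,b,np.linalg.norm(d),np.degrees(np.arctan2(d[1],d[0])))
g=(a+b)/2+17*d/np.linalg.norm(d);g[2]=47;print(g);inc(g,61.4,s)
E
```

```text
[ 478.7 -336.3  229.5]
[ 491.1 -319.9   80. ] [ 451.4 -393.    80. ] 83.23895628603333 61.49872680244156
[ 479.4 -341.5   47. ]
inc [-0.4  0.3 18.3] [-0.   0.   0.3]
```

Request:
move_arm --pt "-0.4 0.3 4 0 0 0" --pt "-0.4 0.3 8 0 0 0" --pt "-0.4 0.3 11.5 0 0 0" --pt "-0.4 0.3 14 0 0 0" --pt "-0.4 0.3 16 0 0 0" --pt "-0.4 0.3 17.5 0 0 0" --pt "-0.4 0.3 18.2 0 0 0" --pt "-0.4 0.3 18.2 0 0 0" --pt "-0.4 0.3 18.2 0 0 0" --grip 0.3

```text
clock: 9.85
eef_pos: [479.4, -344.2, 48.3]
tool_rot: [3.14, 0.002, 1.075]
force: [0.3, -0.0, 0.4]
width: 55.9
```

Request:
move_arm --pt "0 0 0 0 0 0" --pt "0 0 0 0 0 0" --pt "0 0 0 0 0 0" --pt "0 0 0 0 0 0" --pt "0 0 0 0 0 0" --pt "0 0 0 0 0 0" --pt "0 0 0 0 0 0" --pt "0 0 0 0 0 0" --pt "0 0 0 0 0 0" --pt "0 0 0 0 0 0" --grip -1

```text
clock: 10.85
eef_pos: [479.0, -344.2, 48.3]
tool_rot: [3.14, 0.002, 1.074]
force: [-1.6, 1.3, 6.1]
width: 19.0
```

Request:
move_arm --pt "0 0 -0.2 0 0 0" --pt "0 0 -0.5 0 0 0" --pt "0 0 -1 0 0 0" --pt "0 0 -1.7 0 0 0" --pt "0 0 -2.5 0 0 0" --pt "0 0 -3.5 0 0 0" --pt "0 0 -4.5 0 0 0" --pt "0 0 -5.2 0 0 0" --pt "0 0 -5.7 0 0 0" --pt "0 0 -6 0 0 0" --pt "0 0 -6 0 0 0"

```text
clock: 11.95
eef_pos: [479.0, -343.9, 107.8]
tool_rot: [3.141, 0.002, 1.074]
force: [-0.4, -0.5, -2.9]
width: 19.5
```

```bash
python3 - <<'E'
from h import *
s,im=snap("wrist","w4");s2,i2=snap("side","s4");print(s['eef_pos'],s['tool_rot']*57.3,s['width'],s['force'],s['torque'])
cv2.imwrite("pics/c4.png",np.hstack([im[:250,150:400],i2[130:380,60:330]]))
E
```

```text
[ 479.  -343.9  107.8] [180.    0.1  61.6] 19.482011907973305 [-0.4 -0.5 -2.9] [-0.1  0.   0. ]
```

View pics/c4.png

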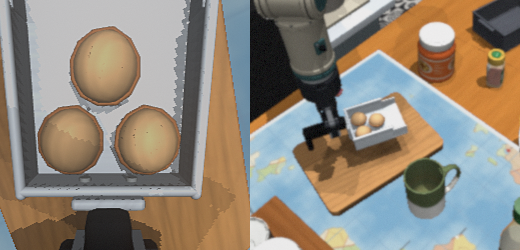

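Request:
move_arm --pt "0 0 -0.4 0 0 0" --pt "0 0 -1.2 0 0 0" --pt "0 0 -2.4 0 0 0" --pt "0 0 -4 0 0 0" --pt "0 0 -5.6 0 0 0" --pt "0 0 -7.2 0 0 0" --pt "0 0 -8.6 0 0 0" --pt "0 0 -9.6 0 0 0" --pt "0 0 -10.2 0 0 0" --pt "0 0 -10.4 0 0 0"

```text
clock: 13.05
eef_pos: [479.1, -343.8, 212.1]
tool_rot: [3.14, 0.002, 1.074]
force: [-0.2, -0.3, -2.8]
width: 19.2
```

Request:
move_arm --pt "0.08 -0.04 0 0 0 -0.03" --pt "0.31 -0.16 0 0 0 -0.12" --pt "0.67 -0.35 0 0 0 -0.25" --pt "1.17 -0.62 0 0 0 -0.45" --pt "1.8 -0.95 0 0 0 -0.68" --pt "2.55 -1.34 0 0 0 -0.97" --pt "3.4 -1.79 0 0 0 -1.29" --pt "4.36 -2.29 0 0 0 -1.65" --pt "5.41 -2.84 0 0 0 -2.05" --pt "6.55 -3.44 0 0 0 -2.49" --pt "7.76 -4.08 0 0 0 -2.95" --pt "9.05 -4.75 0 0 0 -3.43" --pt "10.4 -5.46 0 0 0 -3.95" --pt "11.81 -6.2 0 0 0 -4.48" --pt "13.26 -6.96 0 0 0 -5.03" --pt "14.75 -7.74 0 0 0 -5.6" --pt "16.27 -8.54 0 0 0 -6.17" --pt "17.82 -9.36 0 0 0 -6.76" --pt "19.38 -10.18 0 0 0 -7.36" --pt "20.95 -11 0 0 0 -7.95"

```text
clock: 15.05
eef_pos: [481.9, -105.5, 211.1]
tool_rot: [3.141, 0.002, 1.214]
force: [0.1, -0.0, -2.9]
width: 19.1
```

Request:
move_arm --pt "1.67 -0.6 0 0 0 -0.59" --pt "3.33 -1.19 0 0 0 -1.19" --pt "4.98 -1.78 0 0 0 -1.78" --pt "6.6 -2.36 0 0 0 -2.35" --pt "8.18 -2.92 0 0 0 -2.92" --pt "9.72 -3.47 0 0 0 -3.47" --pt "11.22 -4.01 0 0 0 -4.0" --pt "12.66 -4.52 0 0 0 -4.52" --pt "14.02 -5.01 0 0 0 -5.0" --pt "15.32 -5.47 0 0 0 -5.46" --pt "16.53 -5.9 0 0 0 -5.9" --pt "17.65 -6.3 0 0 0 -6.3" --pt "18.66 -6.67 0 0 0 -6.66" --pt "19.57 -6.99 0 0 0 -6.98" --pt "20.36 -7.28 0 0 0 -7.27" --pt "21.03 -7.51 0 0 0 -7.5" --pt "21.57 -7.71 0 0 0 -7.7" --pt "21.95 -7.84 0 0 0 -7.83" --pt "22.2 -7.93 0 0 0 -7.92" --pt "22.28 -7.96 0 0 0 -7.95"

```text
clock: 17.05
eef_pos: [485.4, 129.6, 210.6]
tool_rot: [-3.142, 0.002, 1.352]
force: [0.9, 0.3, -2.5]
width: 19.2
```

```bash
python3 - <<'E'
from h import *
s,im=snap("wrist","w5");s2,i2=snap("side","s5");print(s['eef_pos'],s['tool_rot']*57.3,s['force'],s['qpos'])
cv2.imwrite("pics/c5.png",np.hstack([im[:,100:450],i2[:,130:480]]))
inc([485.7,129,104],77.4)
E
```

```text
[485.4 129.6 210.6] [-180.     0.1   77.5] [ 0.9  0.3 -2.5] [-0.6  0.5  0.4  2.  -0.3  0.8 -0.3]
inc [-0.   0.  10.7] [-0.   0.1  0. ]
```

View pics/c5.png

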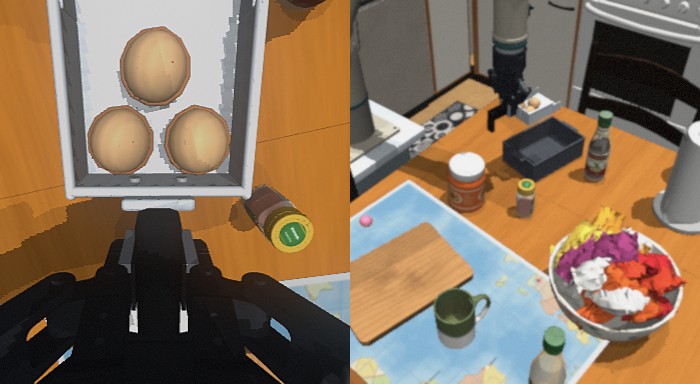

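Request:
move_arm --pt "0 0 0.4 0 0 0" --pt "0 0 1.2 0 0 0" --pt "0 0 2.2 0 0 0" --pt "0 0 3.4 0 0 0" --pt "0 0 4.7 0 0 0" --pt "0 0 6 0 0 0" --pt "0 0 7.3 0 0 0" --pt "0 0 8.5 0 0 0" --pt "0 0 9.5 0 0 0" --pt "0 0 10.2 0 0 0" --pt "0 0 10.6 0 0 0" --pt "0 0 10.7 0 0 0"

```text
clock: 18.35
eef_pos: [485.3, 129.2, 103.2]
tool_rot: [-3.141, 0.002, 1.352]
force: [-0.5, -0.1, -2.7]
width: 19.1
```

Request:
move_arm --pt "0.2 0 -1.2 0 -5 0" --pt "0.46 0 -2.3 0 -10 0" --pt "0.85 0 -3.4 0 -15 0" --pt "1.32 0 -4.4 0 -20 0" --pt "1.9 0 -5.4 0 -25 0" --pt "2.58 0 -6.3 0 -30 0" --pt "3.35 0 -7.2 0 -35 0" --pt "4.18 0 -8.0 0 -40 0" --pt "5.09 0 -8.8 0 -45 0" --pt "5.09 0 -8.8 0 -45 0" --pt "5.09 0 -8.8 0 -45 0" --pt "5.09 0 -8.8 0 -45 0" --pt "5.09 0 -8.8 0 -45 0" --pt "5.09 0 -8.8 0 -45 0" --pt "5.09 0 -8.8 0 -45 0" --pt "5.09 0 -8.8 0 -45 0" --pt "5.09 0 -8.8 0 -45 0" --pt "5.09 0 -8.8 0 -45 0"

```text
clock: 20.15
eef_pos: [496.4, 179.2, 191.5]
tool_rot: [-3.141, 0.787, 1.352]
force: [0.5, -0.3, -2.3]
width: 19.3
```

```bash
python3 - <<'E'
from h import *
s,im=snap("wrist","w6");s2,i2=snap("side","s6");print(s['eef_pos'],s['tool_rot']*57.3,s['force'],s['width'])
cv2.imwrite("pics/c6.png",np.hstack([im[:,100:450],cv2.resize(i2[50:210,290:436],(350,384))]))
E
```

```text
[496.4 179.2 191.5] [-180.    45.1   77.5] [ 0.5 -0.3 -2.3] 19.348496586355367
```

View pics/c6.png

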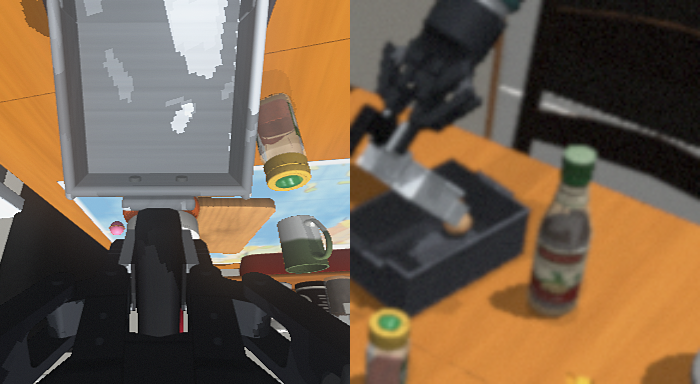

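Request:
move_arm --pt "-0.7 0 -0.7 0 0 0" --pt "-2.1 0 -2.1 0 0 0" --pt "-3.5 0 -3.5 0 0 0" --pt "-4.9 0 -4.9 0 0 0" --pt "-5.65 0 -5.65 0 0 0" --pt "-5.7 0 -5 0 5 0" --pt "-5.8 0 -4.2 0 11 0" --pt "-5.9 0 -3.4 0 17 0" --pt "-6 0 -2.6 0 23 0" --pt "-6.1 0 -1.7 0 29 0" --pt "-6.2 0 -0.8 0 35 0" --pt "-6.3 0 0.2 0 41 0" --pt "-6.35 0 0.9 0 45 0" --pt "-6.35 0 0.9 0 45 0"

```text
clock: 21.65
eef_pos: [484.0, 124.6, 230.6]
tool_rot: [-3.14, 0.003, 1.345]
force: [0.3, -1.3, -3.5]
width: 19.0
```

```bash
python3 - <<'E'
from h import *
s,im=snap("wrist","w7");t,i2=snap("top","t7");s3,i3=snap("side","s7");print(s['eef_pos'],s['tool_rot']*57.3,s['force'])
cv2.imwrite("pics/c7.png",np.hstack([im[:,100:450],cv2.resize(i2[160:250,105:205],(427,384))])[:, :777])
inc([479.2,-344,200],61.5)
E
```

```text
[484.  124.6 230.6] [-179.9    0.2   77.1] [ 0.3 -1.3 -3.5]
inc [-46.4   9.6   3.2] [ 0.   0.2 16. ]
```

View pics/c7.png

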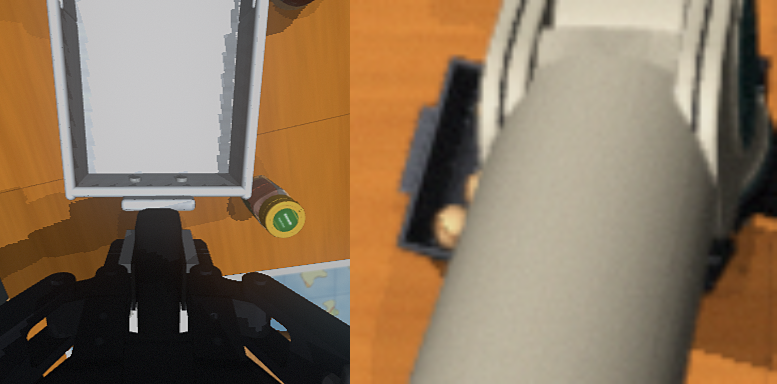

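Request:
move_arm --pt "-1 0.2 0.1 0 0 0.3" --pt "-3 0.7 0.2 0 0 1" --pt "-6 1.4 0.4 0 0 2.1" --pt "-10 2.3 0.7 0 0 3.5" --pt "-14 3.2 1 0 0 5" --pt "-18 4.1 1.2 0 0 6.4" --pt "-22 5 1.5 0 0 7.8" --pt "-26 5.9 1.8 0 0 9.2" --pt "-30 6.8 2 0 0 10.7" --pt "-34 7.7 2.3 0 0 12" --pt "-38 8.6 2.6 0 0 13.5" --pt "-41 9.3 2.8 0 0 14.5" --pt "-43.2 9.8 3 0 0 15.3" --pt "-44.4 10.1 3.05 0 0 15.7" --pt "-44.8 10.2 3.06 0 0 15.8" --pt "-44.8 10.2 3.06 0 0 15.8"

```text
clock: 23.4
eef_pos: [487.9, -329.6, 200.0]
tool_rot: [-3.141, 0.002, 1.077]
force: [0.1, -0.6, -1.7]
width: 19.0
```

Request:
move_arm --pt "0 0 1 0 0 0" --pt "0 0 3 0 0 0" --pt "0 0 6 0 0 0" --pt "0 0 9 0 0 0" --pt "0 0 11.5 0 0 0" --pt "0 0 13 0 0 0" --pt "0 0 13.8 0 0 0" --pt "0 0 14.2 0 0 0" --pt "0 0 14.2 0 0 0"

```text
clock: 24.3
eef_pos: [487.9, -330.6, 58.7]
tool_rot: [3.141, 0.002, 1.077]
force: [0.2, -0.2, -2.2]
width: 19.2
```

Request:
move_arm --pt "0 0 0.4 0 0 0" --pt "0 0 0.7 0 0 0" --pt "0 0 0.9 0 0 0" --pt "0 0 0.98 0 0 0" --pt "0 0 1.03 0 0 0" --pt "0 0 1.03 0 0 0"

```text
clock: 24.9
eef_pos: [487.6, -330.6, 48.4]
tool_rot: [3.141, 0.002, 1.076]
force: [-0.3, 0.7, 0.7]
width: 19.1
```

Weight is now on the board; release and rise.

Request:
move_arm --pt "0 0 0 0 0 0" --pt "0 0 0 0 0 0" --pt "0 0 0 0 0 0" --pt "0 0 0 0 0 0" --pt "0 0 0 0 0 0" --pt "0 0 0 0 0 0" --pt "0 0 -1 0 0 0" --pt "0 0 -3 0 0 0" --pt "0 0 -6 0 0 0" --pt "0 0 -10 0 0 0" --pt "0 0 -14 0 0 0" --pt "0 0 -18 0 0 0" --pt "0 0 -22 0 0 0" --pt "0 0 -25 0 0 0" --pt "-5 0 -25 0 0 0" --pt "-10 0 -25 0 0 0" --pt "-10 0 -25 0 0 0" --pt "-10 0 -25 0 0 0" --grip 0.3

```text
clock: 26.7
eef_pos: [438.7, -419.5, 299.0]
tool_rot: [3.141, 0.002, 1.072]
force: [-0.0, 0.9, -0.2]
width: 55.6
```

```bash
python3 - <<'E'
from h import *
s,im=snap("wrist","w8");t,i2=snap("top","t8");s3,i3=snap("side","s8");print(s['eef_pos'],s['force'],s['width'])
a=cv2.resize(i2[120:260,100:300],(400,280));b=i3[20:300,60:420]
c=cv2.resize(im,(360,270))
out=np.zeros((560,760,3),np.uint8);out[:280,:400]=a;out[:280,400:760]=b;out[280:550,:360]=c;cv2.imwrite("pics/c8.png",out)
E
```

```text
[ 438.7 -419.5  299. ] [-0.   0.9 -0.2] 55.63132909761944
```

View pics/c8.png

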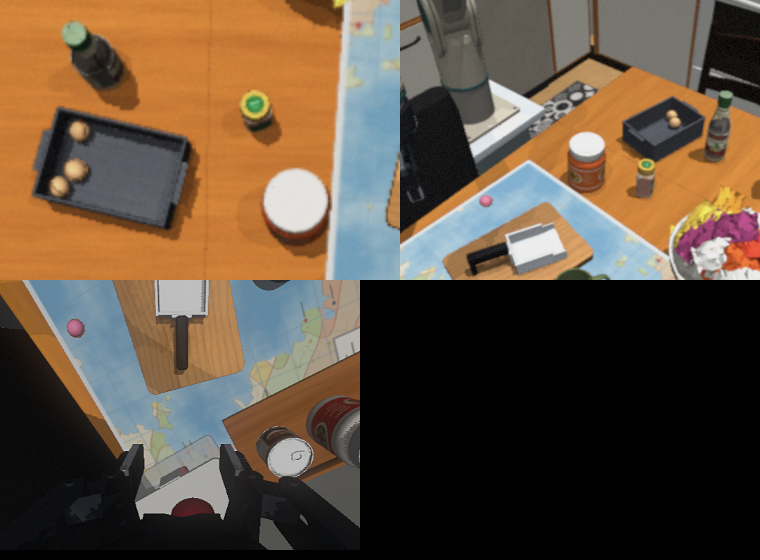

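```bash
python3 -c "
from cell import ctrl
print(ctrl.finish_job())"
```

```text
the job is handed in; nothing more can be done
None
```

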